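# Zero the carton length gauge and lock its sliding leg at the mark

## Task

Set up the carton length gauge: first turn its black dial knob until the orange pointer reads zero (the green tick), and let go of it. Then take the white fin of the sliding leg and, with the yellow cam lever still open, draw the leg out against its spring until it stands in line with the red length mark; hold it there and, without letting it leave the mark, slide the cam lever along the fin until it is fully closed. Finish still holding the leg at the mark with the lever closed (do not let go), and leave the scanner, the reel and the carton undisturbed.

Things in the scene. Friction and masses are not known exactly. Their poses are not given: they have to be found in the camera images.
- gauge: Carton length gauge: fixed aluminium plate 155 (x) x 380 (y) x 16 mm on the table, turned up to 20 degrees. Origin: underside, on the line of dial and leg. +y: the leg slides outward; +x: along the fin, towards its closed end; z up. Dial at y -135 mm; grey sleeve (44 x 50 mm, top 42 mm above table) at y -80 to -30; leg starts at y +30; white scale along the +x edge.
- dial (a joint): Angle of the dial knob (rad): 0 = pointer on the green zero tick, which lies in the gauge's +x direction from the knob's axis. Positive = turned clockwise seen from above; it starts at 0.45 to 1.3, so turn it counter-clockwise. End stops at -0.5 and 1.8, none at zero; stays where left (friction 0.05 N m).
- dial_grip (a point): Point on the knob's vertical axis, 59 mm above the table, centre of the knob's black grip bar. The bar is 44 mm long, 12 mm wide, its top 72 mm and its foot 42 mm above the table. The bar points along the orange pointer: along the gauge's x axis when the knob reads zero. x axis = pointer direction.
- leg: Sliding leg: dark carriage (30 mm wide in y, top 34 mm above table) with a white upright fin 120 (x) x 10 (y) x 46 mm high. Origin: foot of the fin, mid thickness, 34 mm above table. Slides along the gauge's y, 110 mm outward; a spring pulls it back, 3 N at the start plus 60 N/m, also after the lever is closed. The fin is slippery (friction 0.2): lightly pinching fingers can slide along it.
- leg_fin (a point): Mid thickness of the fin, half-way up (57 mm above the table). This must stand in line with the red mark, measured along the gauge's y. The fin runs from 65 mm on the -x side to 55 mm on the +x side of this point.
- leg_grip (a point): Where to pinch the fin across its thickness (along y): near its -x end, 45 mm on the -x side of leg_fin, 62 mm above the table. The fin's end is 20 mm farther in -x; the open lever's face is 33 to 41 mm away in +x.
- lever (a joint): Travel of the yellow cam lever along the fin (m): 0 = open, 0.040 = fully closed against the dark stop lug at the fin's +x end. Closing is in the gauge's +x direction. Friction 2.5 N, no spring, stays where left. It is carried by the leg.
- lever_face (a point): Middle of the lever's flat -x face, 57 mm above the table: the face that is pushed to close it. The lever is a saddle over the fin, 24 mm long (x), 43 mm wide (y), from 36 to 87 mm above the table; it stands out 16 mm on each side of the fin, so fingers that straddle the fin push it squarely.
- mark_line (a point): The red length mark: small red clip, 5 mm wide in y, 10 mm high, on the scale at the gauge's +x edge (70 mm in +x from leg_fin), 45 to 95 mm in +y from where the leg starts. The point is the middle of its top, 26 mm above the table; axes as the gauge's. A red line on the leg's +x end shows the fin's centre plane.
- scanner: Bystander: hand-held code scanner lying flat, 62 x 155 x 34 mm, loose, beyond the gauge. Origin: underside. Leave alone.
- reel: Bystander: blue component reel lying flat, 100 mm across, 16 mm high, loose, beyond the dial end of the gauge. Origin: underside centre. Leave alone.
- carton: Bystander: closed cardboard carton 100 x 75 x 60 mm, loose, beyond the leg end of the gauge. Origin: underside centre. Leave alone.

How it is judged (in metres and radians):
On the way, in this order (a step that is already met when the one before it is completed fails the run):
1. the dial reads zero (within 0.08 rad) and nothing on the gauge is touched (value of joint dial between -0.08 and 0.08 rad and contact force between the fingers and gauge below 0.2 N), for 0.3 s.
2. the leg is held by the fingers in line with the mark (within 4 mm), the lever still open (y of leg_fin in the frame of mark_line between -0.004 and 0.004 m and contact force between the fingers and leg above 1.5 N and value of joint lever below 0.02 m), for 0.3 s.
3. the lever is closed (within 4 mm of its stop) with the leg held at the mark (value of joint lever above 0.036 m and y of leg_fin in the frame of mark_line between -0.004 and 0.004 m and contact force between the fingers and leg above 1.5 N), for 0.2 s.
At the end, for the whole second after the job is handed in: Dial within 0.08 rad of zero; fin centre within 4 mm of the mark along the slide; lever within 4 mm of fully closed; the fingers still hold the leg against its spring (more than 1.5 N), at rest (all of step 3 and value of joint dial between -0.08 and 0.08 rad and linear speed of leg below 0.01 m/s); the arm keeps its last pose, push and grip.
It fails at once if the lever is moved past half-way while the leg is more than 7 mm off the mark (value of joint lever above 0.022 m and (y of leg_fin in the frame of mark_line above 0.007 m or y of leg_fin in the frame of mark_line below -0.007 m)).
It fails at once if the scanner, the reel or the carton is moved by more than 25 mm (distance of any of scanner, reel, carton from where it was at the start of the episode above 0.025 m).
It also fails if it takes over 54 s, if anything falls off the work surface, if the arm or the gripper's body presses on something with over 40 N, if the wrist force passes 120 N, or if a joint passes its speed limit or range.

## Robot

A 6-joint arm with a two-finger parallel gripper is mounted at the origin on the work surface. World frame = base frame: x ahead of the robot, y to its left, z up, the work surface at z = 0. Lengths are in mm, angles in rad, forces in N, time in s.
With the tool pointing down it reaches from about 300 to 775 mm from the base axis. Payload 14.6 kg.
Tool frame: the origin (TCP) lies at the very end of the fingers, on their centre line; the grasp point (between the pads) lies 19 mm behind it; z points along the fingers, y is the line along which they close (so a half turn about z gives the same grasp; the last joint's range is limited). The gripper opens to 94 mm and grips with 3 to 60 N. Pads are 16 mm wide; open, the fingers measure 119 mm over their backs; the gripper's body (75 mm by 177 mm) begins 78 mm behind the grasp point.
Start: joints at [1.282, 0.3, 1.521, -0, 1.321, -0.067], TCP at [120.99, 536.517, 205.446] pointing down, gripper open.
Joint ranges: [-3.03, 3.03], [-0.79, 2.21], [0.23, 2.52], [-1.04, 4.18], [0, 3.07], [-2.55, 2.55]. Speed limits (rad/s): [2.22, 2.22, 2.57, 3.14, 3.14, 3.14].

## Interface

Orientations are given as [roll, pitch, yaw] about the fixed x, y, z axes, in that order (R = Rz(yaw) Ry(pitch) Rx(roll)).
In Python, from cell import manip, optics gives the robot as it stands.
- The arm moves only by the shell command python3 -m crank 'ROWS' [FORCE]. ROWS is JSON, a list of rows, each a list of 7 numbers: the opening in per cent of the stroke, from 0 (shut) to 100 (fully open), then the shift along the tool's x, y, z in mm, then the turn, a rotation vector about the tool's x, y, z in rad. A call has 1 to 10 rows; each row is the pose to reach, as a shift and turn from the pose commanded when the call began, along the tool's axes at that moment; what a row does not reach only later rows make up. A row lasts 1/10 s, in which the tool goes at most 50 mm and 8.59 degrees, less where a joint would pass 70% of its speed; a pose out of reach is approached as far as the arm can. A call with a gripper value outside its range is refused whole. The fingers move at their own pace and stop on an object; FORCE is the grip in N (left out, the last holds). Time passes only in rows, so rows that repeat a pose let the fingers close. It gives the time, the measured TCP pose, the force, the opening and the grip force at its end, in the units of the state.
- manip.read_state(): the state, without advancing time (a new reading comes with each control period).
- optics.camera(name): name is "side" or "top"; returns (picture, depth): 480x640x3 uint8, red, green, blue; 480x640 float32, mm along the optical axis (not along the pixel's ray), 0 where there is no reading.
- optics.calibration(name): a dict with "camera_matrix" (3x3 intrinsics, pixels), "R" (3x3) and "t" (3): a world point X has camera coordinates R X + t. Camera axes: x right, y down, z forward; pixel columns grow to the right and rows downward; lengths in mm; the calibration is good to about 2 mm. A picture is of the moment at which its call begins. calibration takes no time and is no camera call.
- manip.sign_off(): hands the job in; it is judged then, once.
The state is a dict: "clock": time; "joints": joint angles; "qd": joint speeds; "effort": joint torques, N m; "eef_pos": TCP position; "eef_rot": TCP orientation; "wrist_force": force on the tool from outside, world axes, zero at the start; "moment": the same for the moment, N m; "finger_gap": finger opening in mm; "finger_force": force on a finger pad.
Only numpy, scipy, OpenCV 4.12 (cv2) and the standard library are available. Lean on these libraries where they do the work, as an engineer would, in place of code of your own. Each camera call takes 0.05 s, during which the arm holds its last target. There are 200 camera calls.

## Working session

There is one attempt and no reset: what is moved stays moved. The work goes in short steps, Python scripts to look and compute and a shell command to move; the robot and the scene stay as the last step left them, time stands still between calls to the robot, and variables do not carry over. Pictures are saved under pics/ and viewed, at most 10 in all, crops included, and the job is handed in when it is done.

```bash
mkdir -p pics; ls; python3 - <<'E'
from cell import manip, optics
import cv2,numpy as np
for n in("top","side"):
    p,d=optics.camera(n); cv2.imwrite(f"pics/{n}0.png",p[:,:,::-1]); np.savez(f"{n}0.npz",p=p,d=d)
    c=optics.calibration(n); print(n,np.round(c["camera_matrix"],1).tolist(),np.round(c["R"],3).tolist(),np.round(c["t"],1).tolist())
print(manip.read_state())
E
```

```text
pics
top [[480.1, 0.0, 318.7], [0.0, 480.1, 245.6], [0.0, 0.0, 1.0]] [[0.005, -1.0, -0.016], [-0.986, -0.002, -0.167], [0.167, 0.017, -0.986]] [51.9, 648.4, 804.8]
side [[454.5, 0.0, 314.7], [0.0, 454.5, 235.9], [0.0, 0.0, 1.0]] [[-0.737, -0.676, 0.015], [-0.467, 0.493, -0.734], [0.489, -0.548, -0.678]] [515.1, 325.4, 717.9]
{'clock': 0.1, 'joints': array([ 1.28240090e+00,  3.00412295e-01,  1.52151206e+00, -3.66287185e-05,
        1.32067643e+00, -6.66007378e-02]), 'qd': array([-0.00099746, -0.00076876, -0.00102464, -0.0001703 , -0.00142111,
        0.00085124]), 'effort': array([ 1.83366465e-03, -5.32642508e+01, -3.53283942e+01,  7.09458673e-02,
        2.34556018e-02, -6.42832561e-05]), 'eef_pos': array([120.9371987 , 536.30591441, 204.94777625]), 'eef_rot': array([-3.14058440e+00, -3.16915740e-05,  2.91980703e+00]), 'wrist_force': array([-0.70052408,  0.07954872,  0.29958418]), 'moment': array([-0.02248837,  0.05333495,  0.00637005]), 'finger_force': 0.0, 'finger_gap': 93.80736061725158}
```

View pics/top0.png

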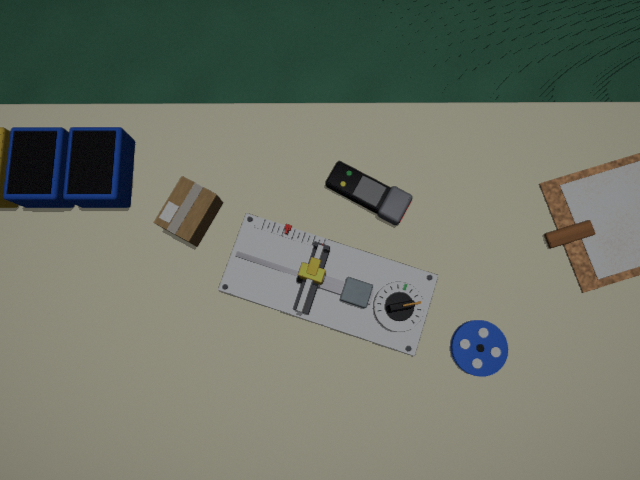

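View pics/side0.png

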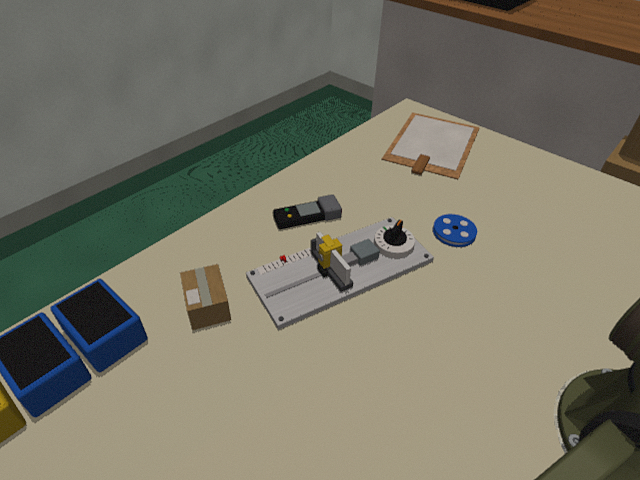

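The top view shows the gauge with plate corners near (247,215), (437,275), (415,352) and (220,290). The knob is at (400,306) with its pointer to (420,302), the green tick at (405,287), the red mark at (287,230) and the lever at (312,271). The side view shows the same layout, with the white fin end at (340,268).

```bash
cat > h.py <<'E'
import numpy as np,cv2
from cell import manip,optics
def ray(n,uv,z):
    c=optics.calibration(n);K,R,t=[np.array(c[k],float) for k in("camera_matrix","R","t")]
    o=-R.T@t;d=R.T@np.linalg.inv(K)@[uv[0],uv[1],1.]
    return (o+d*(z-o[2])/d[2])[:2]
def tri(uv1,uv2):
    A=[];b=[]
    for n,uv in(("top",uv1),("side",uv2)):
        c=optics.calibration(n);K,R,t=[np.array(c[k],float) for k in("camera_matrix","R","t")]
        P=K@np.c_[R,t]
        for i in(0,1):
            r=uv[i]*P[2]-P[i];A.append(r[:3]);b.append(-r[3])
    return np.linalg.lstsq(np.array(A),np.array(b),rcond=None)[0]
def mask(p,lo,hi,box):
    h=cv2.cvtColor(p,cv2.COLOR_RGB2HSV);m=cv2.inRange(h,np.array(lo),np.array(hi))
    k=np.zeros_like(m);x0,y0,x1,y1=box;k[y0:y1,x0:x1]=m[y0:y1,x0:x1];return k
def cen(m):
    ys,xs=np.nonzero(m);return np.array([xs.mean(),ys.mean()]),len(xs)
E
python3 - <<'E'
from h import *
T=np.load("top0.npz")["p"];S=np.load("side0.npz")["p"]
bt=(210,205,445,360);bs=(240,205,440,330)
h=cv2.cvtColor(T,cv2.COLOR_RGB2HSV)
print("plate",h[285,270],"table",h[350,270],"fin",h[265,318],h[300,303])
m=mask(T,(0,0,110),(180,25,255),bt)
m=cv2.morphologyEx(m,cv2.MORPH_CLOSE,np.ones((15,15)))
c=max(cv2.findContours(m,0,2)[0],key=cv2.contourArea)
b=cv2.boxPoints(cv2.minAreaRect(c));hull=cv2.approxPolyDP(cv2.convexHull(c),8,True)[:,0]
print("area",cv2.contourArea(c));W=[]
for q in hull:
    print(q,ray("top",q,16).round(1))
for nm,lo,hi in(("red",(0,150,90),(6,255,255)),("green",(45,90,60),(85,255,255)),("orange",(8,150,100),(18,255,255)),("yellow",(21,120,80),(32,255,255))):
    for n,I,bx in(("top",T,bt),("side",S,bs)):
        k=mask(I,lo,hi,bx)
        if k.any(): print(nm,n,cen(k)[0].round(1),cen(k)[1], ray(n,cen(k)[0],{"red":26,"green":36,"orange":72,"yellow":87}[nm]).round(1))
o=np.hstack([cv2.resize(T[225:345,285:435],None,fx=4,fy=4,interpolation=cv2.INTER_CUBIC)])
cv2.imwrite("pics/tcrop.png",o[:,:,::-1])
o=cv2.resize(S[215:305,270:420],None,fx=5,fy=5,interpolation=cv2.INTER_CUBIC);cv2.imwrite("pics/scrop.png",o[:,:,::-1])
E
```

```text
plate [105   7 151] table [ 27  33 145] fin [ 24 161 141] [105   7 150]
area 16897.5
[245 214] [715.5 195. ]
[438 275] [ 600.2 -165.9]
[415 354] [ 457.5 -119.4]
[218 290] [571.2 240.7]
red top [287.4 227.7] 31 [686.9 113.1]
red side [282.7 257.4] 23 [683.4 118.8]
green top [404.9 286.4] 14 [ 577.4 -101.1]
green side [319.2 215.3] 18 [712.5 -29. ]
orange top [411.1 303.5] 21 [ 545.  -105.2]
orange side [398.4 222.5] 11 [543.3 -97.5]
yellow top [312.2 270.1] 417 [600.4  64.4]
yellow side [327.4 247.7] 409 [593.7  79.5]
```

View pics/tcrop.png

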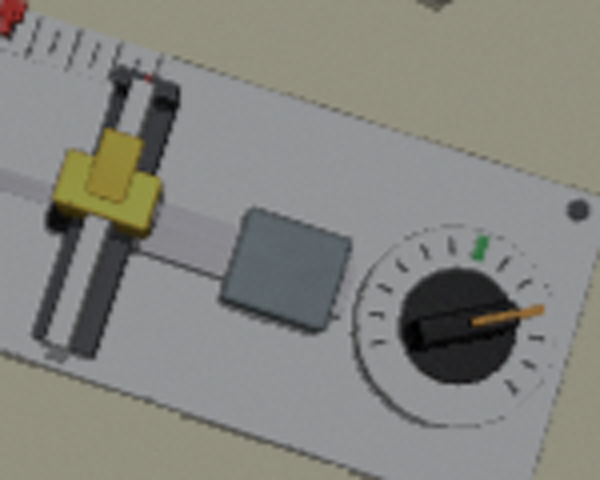

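Close-up: the knob bar runs from about (415,335) to (515,315), with the pointer tip at (543,308) and the green tick at (480,248). The fin's -x end is at (60,350). The lever covers (55–160, 130–235) and the red clip is at (10,15).

```bash
python3 - <<'E'
from h import *
T=np.load("top0.npz");D=T["d"];T=T["p"];S0=np.load("side0.npz");S=S0["p"]
def dp(n,D,uv):
    c=optics.calibration(n);K,R,t=[np.array(c[k],float) for k in("camera_matrix","R","t")]
    z=D[int(round(uv[1])),int(round(uv[0]))];X=np.linalg.inv(K)@[uv[0],uv[1],1.]*z
    return (R.T@(X-t)).round(1)
print("red tri",tri((287.4,227.7),(282.7,257.4)).round(1),dp("top",D,(287,227)),dp("side",S0["d"],(283,257)))
print("plate depth z",dp("top",D,(270,285)),dp("side",S0["d"],(290,300)))
print("lever top",dp("top",D,(312,265)),"knob",dp("top",D,(399.5,306.5)))
bt=(210,205,445,360)
m=mask(T,(0,0,110),(180,25,255),bt);m=cv2.morphologyEx(m,cv2.MORPH_CLOSE,np.ones((15,15)))
c=max(cv2.findContours(m,0,2)[0],key=cv2.contourArea)[:,0]
w=np.array([ray("top",q,16) for q in c],np.float32);r=cv2.minAreaRect(w);print("rect",r)
# screws in both views
for n,I,pts in(("top",T,[(250,219),(430,278),(409,348),(226,286)]),("side",S,[(253,272),(389,221),(427,256),(281,319)])):
    g=cv2.cvtColor(I,cv2.COLOR_RGB2GRAY)
    for x,y in pts:
        s=g[y-6:y+7,x-6:x+7];k=(s<95);ys,xs=np.nonzero(k);q=(x-6+xs.mean(),y-6+ys.mean());print(n,np.round(q,1),k.sum(),ray(n,q,17).round(1))
# dark knob disc
k=mask(T,(0,0,0),(180,255,60),(375,280,430,335));c=max(cv2.findContours(k,0,2)[0],key=cv2.contourArea)
q,rad=cv2.minEnclosingCircle(c);print("disc",q,rad,ray("top",q,42))
E
```

```text
red tri [688.7 113.8  18.6] [687.5 113.5  29.9] [684.2 117.2  25.5]
plate depth z [581.1 144.9  12.6] [597.2 183.9  14.1]
lever top [608.7  64.7  90.2] knob [539.8 -85.1  72.5]
rect ((586.5596923828125, 37.74114990234375), (380.3537902832031, 156.1417236328125), 71.76795196533203)
top [249.5 218.9] 24 [705.8 185.9]
top [429.1 277.1] 22 [ 596.2 -149.1]
top [407.9 348.6] 25 [ 467.  -106.8]
top [224.3 287. ] 25 [576.6 229. ]
side [251.  273.4] 20 [704.4 190.9]
side [390.7 223. ] 21 [ 586.4 -141.5]
side [427.6 258.7] 39 [ 458.9 -100. ]
side [281.7 321.6] 45 [570.1 233.2]
disc (399.3420104980469, 305.966552734375) 14.689922332763672 [542.03789472 -89.45991256]
```

View pics/scrop.png

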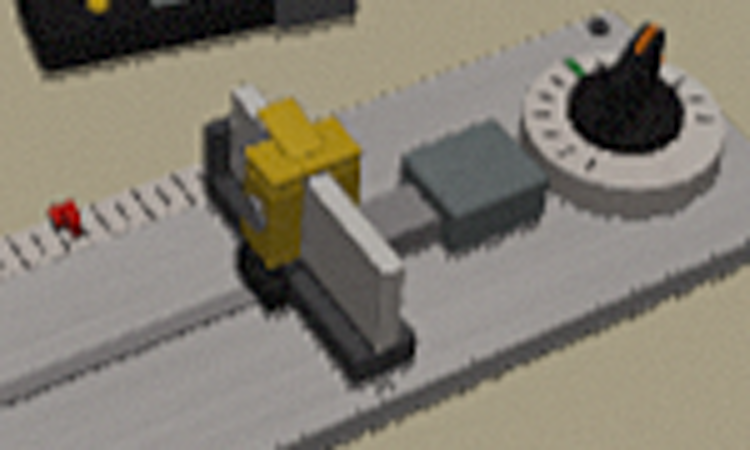

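The side close-up confirms the fin end nearest the robot is free, the lever is open and the dial pointer leans away from the green tick. Next: a helper that works out shifts, then the move over the dial.

```bash
cat > go.py <<'E'
import sys,numpy as np
from scipy.spatial.transform import Rotation as Ro
from cell import manip
# usage: go.py x y z yawdeg -> tool-frame shift and turn
x,y,z,w=map(float,sys.argv[1:5]);s=manip.read_state()
R=Ro.from_euler("xyz",s["eef_rot"]);G=Ro.from_euler("xyz",[np.pi,0,np.radians(w)])
print("shift",(R.inv().apply(np.array([x,y,z])-s["eef_pos"])).round(1),"turn",(R.inv()*G).as_rotvec().round(3),"t",round(s["clock"],2),"pos",s["eef_pos"].round(1),"rot",s["eef_rot"].round(3),"q",s["joints"].round(2),"F",s["wrist_force"].round(1),"gap",round(s["finger_gap"],1))
E
python3 go.py 543 -90 130 97.5
```

```text
shift [-549.5 -518.    75.5] turn [-1.000e-03  1.000e-03  1.218e+00] t 0.1 pos [120.9 536.3 204.9] rot [-3.141 -0.     2.92 ] q [ 1.28  0.3   1.52 -0.    1.32 -0.07] F [-0.7  0.1  0.3] gap 93.8
```

```bash
python3 -m crank '[[60,-550,-518,0,0,0,1.218],[60,-550,-518,0,0,0,1.218],[60,-550,-518,0,0,0,1.218],[60,-550,-518,0,0,0,1.218],[60,-550,-518,0,0,0,1.218],[60,-550,-518,0,0,0,1.218],[60,-550,-518,0,0,0,1.218],[60,-550,-518,0,0,0,1.218],[60,-550,-518,0,0,0,1.218],[60,-550,-518,0,0,0,1.218]]'; python3 go.py 543 -90 130 97.5
```

```text
clock: 1.1
eef_pos: [401.3, 120.0, 205.5]
eef_rot: [3.141, -0.0, 1.701]
wrist_force: [0.9, 0.7, -0.4]
finger_gap: 56.7
finger_force: 0.0
shift [-226.6  113.3   75.5] turn [ 0.    -0.    -0.001] t 1.1 pos [401.3 120.  205.5] rot [ 3.141 -0.     1.701] q [0.2  0.   1.86 0.   1.28 0.07] F [ 0.9  0.7 -0.4] gap 56.7
```

```bash
python3 -m crank '[[50,-226.6,113.3,75,0,0,0],[50,-226.6,113.3,75,0,0,0],[50,-226.6,113.3,75,0,0,0],[50,-226.6,113.3,75,0,0,0],[50,-226.6,113.3,75,0,0,0],[50,-226.6,113.3,75,0,0,0],[50,-226.6,113.3,75,0,0,0],[50,-226.6,113.3,75,0,0,0]]'; python3 go.py 543 -90 46 97.5; python3 - <<'E'
from h import *
o=[]
for n,(x,y) in(("top",(330,240)),("side",(320,160))):
    p,d=optics.camera(n);o.append(cv2.resize(p[y:y+130,x:x+130],None,fx=3,fy=3,interpolation=cv2.INTER_CUBIC))
cv2.imwrite("pics/a.png",np.hstack(o)[:,:,::-1])
E
```

```text
clock: 1.9
eef_pos: [542.1, -87.0, 130.6]
eef_rot: [-3.141, -0.0, 1.702]
wrist_force: [0.3, 0.4, -0.0]
finger_gap: 46.7
finger_force: 0.0
shift [-3.1  0.5 84.6] turn [-0. -0.  0.] t 1.9 pos [542.1 -87.  130.6] rot [-3.141 -0.     1.702] q [-0.23  0.37  1.61  0.    1.16 -0.36] F [ 0.3  0.4 -0. ] gap 46.7
```

View pics/a.png

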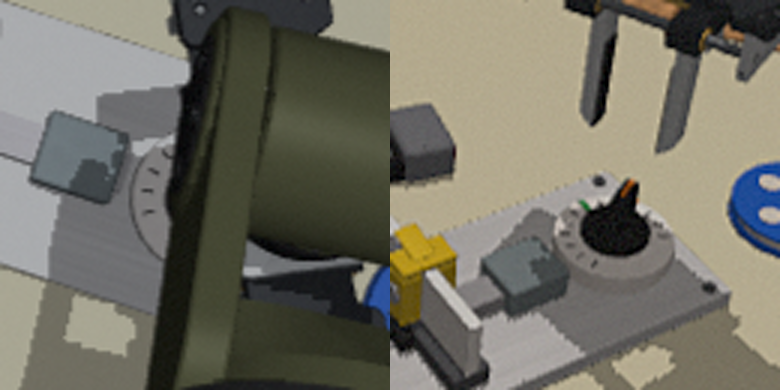

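The top view is hidden by the arm. In the side view the fingertips are at crop (595,122) and (662,150), above the knob at (615,225). I'll project the known TCP to check the side camera.

```bash
python3 - <<'E'
from h import *
print("tips",ray("side",(388.3,200.7),130.6),ray("side",(410.7,210),130.6))
print("knob disc side",ray("side",((615-390)/3+320,232/3+160),42))
d=np.array([577.4,-101.1]);print("pointer ang top", np.degrees(np.arctan2(-105.2+90,545-543)))
E
```

```text
tips [565.79298018 -79.05070113] [514.53363232 -85.70764167]
knob disc side [536.95668615 -82.83924737]
pointer ang top -82.50414236027014
```

```bash
python3 -m crank '[[50,-2,0,40,0,0,0],[50,-2,0,60,0,0,0],[50,-2,0,75,0,0,0],[50,-2,0,84.6,0,0,0],[50,-2,0,84.6,0,0,0],[0,-2,0,84.6,0,0,0],[0,-2,0,84.6,0,0,0],[0,-2,0,84.6,0,0,0],[0,-2,0,84.6,0,0,0],[0,-2,0,84.6,0,0,0]]' 10; python3 go.py 542 -89 46 161.85; python3 -m crank '[[0,0,0,0,0,0,0],[0,0,0,0,0,0,0]]'
```

```text
clock: 3.0
eef_pos: [541.4, -89.8, 45.9]
eef_rot: [-3.138, -0.001, 1.702]
wrist_force: [-18.2, -2.5, 13.1]
finger_gap: 11.8
finger_force: 10.2
shift [ 0.7  0.7 -0.1] turn [-0.003 -0.003 -1.123] t 3.0 pos [541.4 -89.8  45.9] rot [-3.138e+00 -1.000e-03  1.702e+00] q [-0.23  0.48  1.67 -0.    0.99 -0.36] F [-18.2  -2.5  13.1] gap 11.8
clock: 3.2
eef_pos: [541.3, -89.9, 45.9]
eef_rot: [-3.138, -0.001, 1.702]
wrist_force: [-12.5, -0.6, 8.7]
finger_gap: 11.6
finger_force: 10.0
```

```bash
python3 -m crank '[[0,0,-1,0,0,0,0],[0,0,-1.5,0,0,0,0],[0,0,-1.5,0,0,0,0],[0,0,-1.5,0,0,0,0]]'
```

```text
clock: 3.6
eef_pos: [541.2, -89.9, 45.9]
eef_rot: [-3.141, -0.0, 1.702]
wrist_force: [-4.4, 2.5, 5.5]
finger_gap: 11.7
finger_force: 10.0
```

```bash
python3 -m crank '[[0,0,-0.5,0,0,0,-0.12],[0,0,-0.5,0,0,0,-0.25],[0,0,-0.5,0,0,0,-0.38],[0,0,-0.5,0,0,0,-0.51],[0,0,-0.5,0,0,0,-0.64],[0,0,-0.5,0,0,0,-0.77],[0,0,-0.5,0,0,0,-0.9],[0,0,-0.5,0,0,0,-1.03],[0,0,-0.5,0,0,0,-1.123],[0,0,-0.5,0,0,0,-1.123]]'; python3 -m crank '[[0,0,0,0,0,0,0],[0,0,0,0,0,0,0],[0,0,0,0,0,0,0]]'; python3 go.py 542 -89 46 161.85;
```

```text
clock: 4.6
eef_pos: [541.5, -89.6, 46.0]
eef_rot: [3.141, 0.001, 2.828]
wrist_force: [1.4, 4.8, 0.5]
finger_gap: 11.8
finger_force: 10.0
clock: 4.9
eef_pos: [541.5, -89.6, 46.0]
eef_rot: [3.141, 0.001, 2.825]
wrist_force: [0.9, 5.5, 1.7]
finger_gap: 12.2
finger_force: 10.0
shift [-0.3  0.7 -0. ] turn [0.001 0.001 0.   ] t 4.9 pos [541.5 -89.6  46. ] rot [3.141e+00 1.000e-03 2.825e+00] q [-0.23  0.48  1.67  0.    0.99 -1.49] F [0.9 5.5 1.7] gap 12.2
```

```bash
python3 -m crank '[[40,0,0,0,0,0,0],[40,0,0,0,0,0,0],[40,0,0,0,0,0,0],[40,0,0,0,0,0,0],[40,0,0,-30,0,0,0],[40,0,0,-80,0,0,0],[40,0,0,-110,0,0,0],[40,0,0,-110,0,0,0]]'; python3 go.py 400 300 200 161.85
```

```text
clock: 5.7
eef_pos: [542.6, -90.5, 160.3]
eef_rot: [3.141, 0.007, 2.825]
wrist_force: [-0.1, -0.1, -0.7]
finger_gap: 37.5
finger_force: 0.0
shift [256.9 326.7 -41.4] turn [ 0.001  0.007 -0.   ] t 5.7 pos [542.6 -90.5 160.3] rot [3.141 0.007 2.825] q [-0.23  0.34  1.58 -0.    1.22 -1.49] F [-0.1 -0.1 -0.7] gap 37.5
```

```bash
python3 -m crank '[[40,257,327,-40,0,0,0],[40,257,327,-40,0,0,0],[40,257,327,-40,0,0,0],[40,257,327,-40,0,0,0],[40,257,327,-40,0,0,0],[40,257,327,-40,0,0,0],[40,257,327,-40,0,0,0],[40,257,327,-40,0,0,0],[40,257,327,-40,0,0,0],[40,257,327,-40,0,0,0]]'; python3 - <<'E'
from h import *
o=[]
for n,(x,y,w) in(("top",(250,215,190)),("side",(270,200,160))):
    p,d=optics.camera(n);np.savez(f"{n}1.npz",p=p,d=d);o.append(cv2.resize(p[y:y+130,x:x+w],None,fx=(2 if n=="side" else 2.3),fy=3,interpolation=cv2.INTER_CUBIC))
cv2.imwrite("pics/b.png",np.hstack(o)[:,:,::-1])
p=np.load("top1.npz")["p"]
bt=(360,270,435,345)
for nm,lo,hi,z in(("green",(45,90,60),(85,255,255),36),("orange",(8,150,100),(18,255,255),72)):
    k=mask(p,lo,hi,bt);q,nn=cen(k);print(nm,q,nn,ray("top",q,z))
k=mask(p,(0,0,0),(180,255,60),bt);c=max(cv2.findContours(k,0,2)[0],key=cv2.contourArea)
q,rad=cv2.minEnclosingCircle(c);print("disc",q,rad,ray("top",q,42))
E
```

```text
clock: 6.7
eef_pos: [397.4, 302.5, 195.1]
eef_rot: [-3.141, -0.001, 2.828]
wrist_force: [0.2, -1.5, 0.1]
finger_gap: 37.5
finger_force: 0.0
green [405.66666667 284.33333333] 3 [ 581.04046652 -102.62559001]
orange [403.85714286 296.85714286] 21 [556.31100034 -93.06984207]
disc (399.0420227050781, 306.07562255859375) 14.499268531799316 [541.8434863  -88.92416082]
```

View pics/b.png

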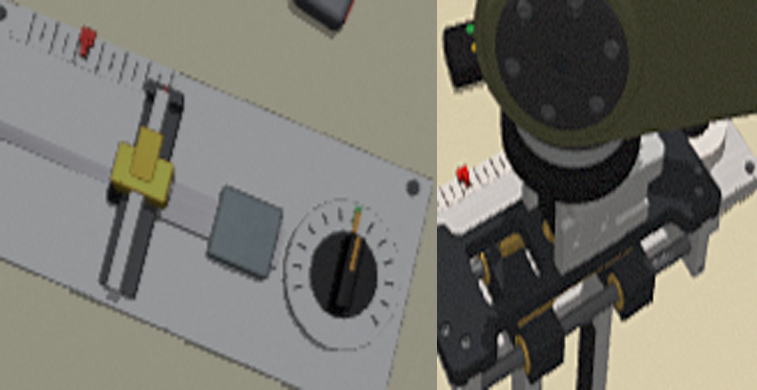

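The pointer now lies over the green tick at (357,210) in the crop. A line fit will put a number on it, and I'll measure the leg and mark in the same pass.

```bash
python3 - <<'E'
from h import *
for f in("top0","top1"):
    p=np.load(f+".npz")["p"]
    k=mask(p,(6,90,70),(22,255,255),(385,280,430,325));ys,xs=np.nonzero(k)
    w=np.array([ray("top",(x,y),72) for x,y in zip(xs,ys)],np.float32)
    vx,vy,x0,y0=cv2.fitLine(w,cv2.DIST_L2,0,.01,.01).ravel();print(f,len(xs),np.degrees(np.arctan2(vy,vx)),x0,y0)
    k=mask(p,(0,150,70),(6,255,255),(270,210,345,260));nn,l,st,c=cv2.connectedComponentsWithStats(k)
    for i in range(1,nn): print("red",c[i],st[i],ray("top",c[i],22))
    g=cv2.cvtColor(p,cv2.COLOR_RGB2HSV)
E
python3 - <<'E'
import cv2,numpy as np
p=np.load("top1.npz")["p"]
o=cv2.resize(p[220:320,270:350],None,fx=6,fy=6,interpolation=cv2.INTER_NEAREST);cv2.imwrite("pics/c.png",o[:,:,::-1])
E
```

```text
top0 41 -80.327675 545.4093 -106.678474
red [287.42424242 227.90909091] [285 225   6   8  33] [687.4089381  113.37242682]
top1 40 -7.9988317 558.5696 -93.587425
red [287.38235294 228.05882353] [285 225   6   9  34] [687.12241277 113.44659119]
```

View pics/c.png

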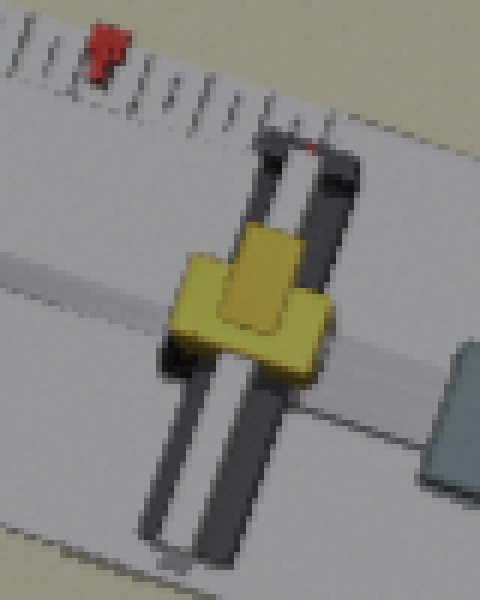

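The red clip is at (105,50), the fin's red line at (312,147) and the fin's free end near (180,545). The pointer slopes, so the line fit is biased. I'll check the bar angle with the depth image instead.

```bash
python3 - <<'E'
from h import *
c=optics.calibration("top");K,R,t=[np.array(c[k],float) for k in("camera_matrix","R","t")]
def cloud(D,x0,y0,x1,y1):
    v,u=np.mgrid[y0:y1,x0:x1];z=D[y0:y1,x0:x1].astype(float)
    X=np.stack([u*z,v*z,z],-1).reshape(-1,3)@np.linalg.inv(K).T
    return (X-t)@R
for f in("top0","top1"):
    D=np.load(f+".npz")["d"]
    W=cloud(D,375,280,430,335);
    for z0 in(55,62,67):
        B=W[(W[:,2]>z0)&(W[:,2]<85)]
        vx,vy,x0,y0=cv2.fitLine(B[:,:2].astype(np.float32),cv2.DIST_L2,0,.01,.01).ravel();print(f,z0,len(B),np.degrees(np.arctan2(vy,vx)).round(1),B.mean(0).round(1))
D=np.load("top1.npz")["d"]
W=cloud(D,285,230,335,325)
a=np.radians(-18.15);ex=np.array([np.cos(a),np.sin(a)]);ey=np.array([-ex[1],ex[0]])
L=W[(W[:,2]>70)&(W[:,2]<84)];print("fin top",len(L),L.mean(0))
g=L[:,:2]@np.c_[ex,ey];print("fin gx range",np.percentile(g[:,0],[1,99]),"gy med",np.median(g[:,1]),np.percentile(g[:,1],[5,95]))
vx,vy,_,_=cv2.fitLine(L[:,:2].astype(np.float32),cv2.DIST_L2,0,.01,.01).ravel();print("fin dir",np.degrees(np.arctan2(vy,vx)))
print("mark gx,gy",ray("top",(287.4,227.5),22)@np.c_[ex,ey],"lever",W[W[:,2]>84].mean(0))
p=np.load("top1.npz")["p"]
# white fin pixels near free end and near far end
g=cv2.cvtColor(p,cv2.COLOR_RGB2HSV)
for y in(290,295,300,305,248,252):
    r=g[y,285:335,2].astype(int);print(y,r.tolist())
E
```

```text
top0 55 184 -78.4 [541.9 -87.9  71.5]
top0 62 179 -78.4 [542.  -88.5  71.8]
top0 67 177 -78.6 [542.1 -88.7  71.9]
top1 55 209 -18.0 [541.7 -87.9  70.4]
top1 62 195 -17.8 [542.  -88.3  71.2]
top1 67 182 -18.4 [541.7 -88.5  71.7]
fin top 320 [582.55663761  70.73126289  79.52395186]
fin gx range [479.4284452  596.84350445] gy med 248.8962905865037 [243.76664696 253.87798467]
fin dir -18.319122
mark gx,gy [618.61599692 322.16194447] lever [597.05030615  64.1105746  120.03397852]
290 [152, 150, 152, 151, 153, 152, 151, 152, 152, 152, 151, 151, 150, 128, 75, 60, 62, 67, 137, 152, 151, 151, 152, 134, 78, 61, 62, 64, 65, 64, 50, 47, 137, 152, 152, 152, 152, 147, 144, 145, 108, 91, 77, 86, 114, 137, 142, 141, 141, 141]
295 [150, 152, 151, 151, 152, 150, 152, 150, 152, 152, 152, 150, 87, 63, 61, 61, 133, 151, 153, 152, 153, 151, 86, 55, 64, 66, 66, 65, 65, 58, 134, 150, 151, 151, 153, 151, 151, 152, 151, 152, 151, 154, 152, 151, 152, 152, 151, 152, 151, 151]
300 [152, 152, 152, 151, 151, 151, 151, 152, 151, 152, 97, 64, 63, 62, 109, 144, 152, 151, 151, 152, 102, 65, 64, 64, 64, 64, 68, 48, 100, 143, 152, 152, 151, 150, 151, 151, 152, 152, 150, 154, 151, 151, 152, 151, 153, 152, 152, 151, 151, 150]
305 [150, 150, 151, 151, 152, 152, 152, 152, 128, 78, 62, 63, 66, 137, 152, 151, 151, 152, 130, 80, 60, 60, 63, 63, 67, 56, 47, 135, 150, 152, 151, 151, 151, 151, 151, 153, 151, 151, 151, 153, 151, 152, 152, 151, 151, 151, 152, 151, 152, 151]
248 [150, 152, 152, 152, 151, 151, 152, 152, 152, 151, 151, 152, 151, 153, 151, 150, 150, 152, 151, 152, 151, 151, 152, 151, 151, 151, 153, 120, 59, 33, 30, 21, 131, 152, 151, 151, 150, 136, 76, 57, 64, 63, 63, 66, 38, 134, 151, 152, 151, 153]
252 [151, 151, 152, 151, 152, 151, 151, 151, 151, 151, 151, 152, 150, 151, 152, 152, 151, 150, 151, 151, 151, 152, 151, 150, 152, 151, 128, 76, 58, 59, 72, 138, 151, 152, 153, 152, 104, 64, 58, 41, 34, 35, 30, 23, 99, 144, 150, 151, 152, 151]
```

```bash
python3 - <<'E'
from h import *
c=optics.calibration("top");K,R,t=[np.array(c[k],float) for k in("camera_matrix","R","t")]
D=np.load("top0.npz")["d"];v,u=np.mgrid[255:290,295:330];z=D[255:290,295:330].astype(float)
W=(np.stack([u*z,v*z,z],-1).reshape(-1,3)@np.linalg.inv(K).T-t)@R
print(np.percentile(W[:,2],[50,80,90,95,99]))
E
python3 go.py 551 80 130 161.85
```

```text
[36.50778238 86.93788193 89.04613465 91.07320966 93.39823162]
shift [-213.6 -161.9   65.1] turn [-0.001 -0.001  0.001] t 6.8 pos [398.4 300.3 195. ] rot [-3.141e+00 -1.000e-03  2.825e+00] q [ 0.57  0.2   1.68 -0.    1.27 -0.68] F [-0.1 -0.3  0.5] gap 37.8
```

```bash
python3 -m crank '[[40,-213.6,-162,65,0,0,0],[40,-213.6,-162,65,0,0,0],[40,-213.6,-162,65,0,0,0],[40,-213.6,-162,65,0,0,0],[40,-213.6,-162,65,0,0,0],[40,-213.6,-162,65,0,0,0],[40,-213.6,-162,65,0,0,0],[40,-213.6,-162,65,0,0,0],[40,-213.6,-162,65,0,0,0]]'; python3 go.py 551 80 43 161.85
```

```text
clock: 7.7
eef_pos: [550.6, 80.5, 131.1]
eef_rot: [3.141, 0.0, 2.825]
wrist_force: [-0.9, 0.8, 1.0]
finger_gap: 37.6
finger_force: 0.0
shift [-0.5 -0.3 88.1] turn [0. 0. 0.] t 7.7 pos [550.6  80.5 131.1] rot [3.141 0.    2.825] q [ 0.08  0.39  1.59  0.    1.17 -1.17] F [-0.9  0.8  1. ] gap 37.6
```

```bash
python3 -m crank '[[40,0,0,40,0,0,0],[40,0,0,65,0,0,0],[40,0,0,80,0,0,0],[40,0,0,88,0,0,0],[40,0,0,88,0,0,0],[0,0,0,88,0,0,0],[0,0,0,88,0,0,0],[0,0,0,88,0,0,0],[0,0,0,88,0,0,0],[0,0,0,88,0,0,0]]' 20; python3 go.py 551 80 43 161.85
```

```text
clock: 8.7
eef_pos: [551.4, 80.8, 43.4]
eef_rot: [3.14, 0.001, 2.825]
wrist_force: [1.2, 5.4, 0.6]
finger_gap: 10.2
finger_force: 20.0
shift [ 0.2 -0.9  0.4] turn [0.001 0.001 0.   ] t 8.7 pos [551.4  80.8  43.4] rot [3.140e+00 1.000e-03 2.825e+00] q [ 0.08  0.5   1.65  0.    0.99 -1.18] F [1.2 5.4 0.6] gap 10.2
```

```bash
python3 -m crank '[[0,0,10,0,0,0,0],[0,0,22,0,0,0,0],[0,0,34,0,0,0,0],[0,0,46,0,0,0,0],[0,0,58,0,0,0,0],[0,0,68,0,0,0,0],[0,0,73,0,0,0,0],[0,0,73.3,0,0,0,0],[0,0,73.3,0,0,0,0],[0,0,73.3,0,0,0,0]]'; python3 go.py 551 80 43 161.85;  python3 - <<'E'
from h import *
o=[]
for n,(x,y) in(("top",(250,205)),("side",(230,200))):
    p,d=optics.camera(n);np.savez(f"{n}2.npz",p=p,d=d);o.append(cv2.resize(p[y:y+100,x:x+80],None,fx=5,fy=5,interpolation=cv2.INTER_CUBIC))
cv2.imwrite("pics/d.png",np.hstack(o)[:,:,::-1])
E
```

```text
clock: 9.7
eef_pos: [574.0, 149.7, 43.4]
eef_rot: [-3.141, 0.0, 2.825]
wrist_force: [-3.7, -6.2, 7.1]
finger_gap: 9.8
finger_force: 20.0
shift [  0.1 -73.4   0.4] turn [-0.001  0.    -0.   ] t 9.7 pos [574.  149.7  43.4] rot [-3.141  0.     2.825] q [ 0.19  0.57  1.54 -0.    1.03 -1.06] F [-3.7 -6.2  7.1] gap 9.8
```

View pics/d.png

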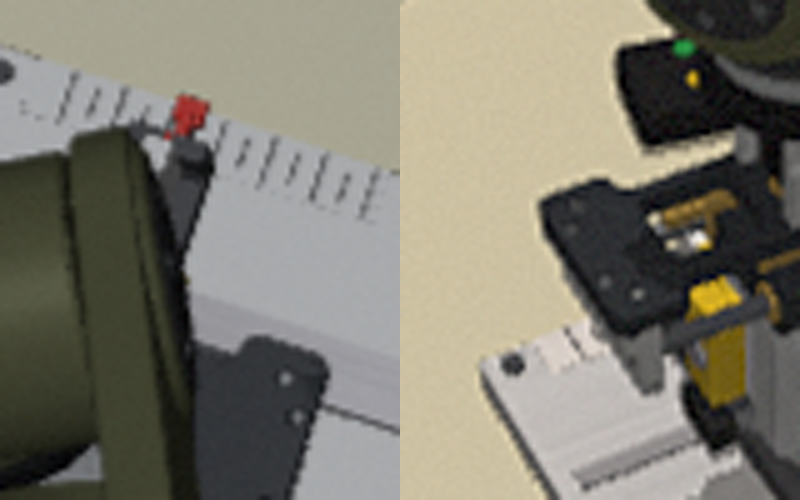

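The leg is drawn out. In the top crop its red line is at about (168,133) and the red clip at (190,115), so I'll compute both in gauge coordinates.

```bash
python3 - <<'E'
from h import *
a=np.radians(-18.15);B=np.array([[np.cos(a),-np.sin(a)],[np.sin(a),np.cos(a)]])
for f,box in(("top0",(310,235,330,255)),("top1",(310,235,330,255)),("top2",(275,215,300,240)),("top1",(275,215,300,240))):
    p=np.load(f+".npz")["p"];h=cv2.cvtColor(p,cv2.COLOR_RGB2HSV)
    k=mask(p,(0,70,50),(12,255,255),box)|mask(p,(170,70,50),(180,255,255),box)
    ys,xs=np.nonzero(k);print(f,sorted(zip(ys.tolist(),xs.tolist(),h[ys,xs,1].tolist(),h[ys,xs,2].tolist())))
for uv in((322,244.5),(283.6,231.6)):
    for z in(34,57,80): print(uv,z,(ray("top",uv,z)@B).round(1))
for z in(22,26): print("mark",(ray("top",(287.4,227.5),z)@B).round(1))
c=optics.calibration("top");K,R,t=[np.array(c[k],float) for k in("camera_matrix","R","t")]
for n in(1,2):
  D=np.load(f"top{n}.npz")["d"];v,u=np.mgrid[222:236,282:294];z=D[222:236,282:294].astype(float)
  W=(np.stack([u*z,v*z,z],-1)@np.linalg.inv(K).T-t)@R;print(n,W[2:10,3:9,2].round(0).tolist())
E
```

```text
top0 [(244, 321, 128, 102), (244, 322, 109, 91)]
top1 [(244, 321, 130, 102), (244, 322, 111, 94)]
top2 [(224, 285, 91, 152), (224, 286, 148, 153), (224, 287, 132, 159), (224, 288, 108, 127), (225, 285, 105, 160), (225, 286, 181, 159), (225, 287, 179, 160), (225, 288, 177, 156), (225, 289, 159, 156), (225, 290, 130, 161), (225, 291, 91, 145), (226, 285, 140, 153), (226, 286, 180, 159), (226, 287, 177, 161), (226, 288, 177, 161), (226, 289, 179, 160), (226, 290, 169, 160), (226, 291, 146, 119), (227, 284, 75, 140), (227, 285, 169, 155), (227, 286, 191, 159), (227, 287, 183, 160), (227, 288, 185, 149), (227, 289, 178, 159), (227, 290, 182, 160), (227, 291, 82, 127), (228, 285, 193, 135), (228, 286, 185, 157), (228, 287, 174, 161), (228, 288, 186, 118), (228, 289, 174, 151), (228, 290, 188, 115), (229, 285, 137, 128), (229, 286, 178, 155), (229, 287, 176, 161), (229, 288, 184, 137), (229, 289, 162, 157), (229, 290, 163, 103), (230, 285, 134, 150), (230, 286, 179, 160), (230, 287, 192, 130), (230, 288, 156, 88), (230, 289, 143, 84), (231, 283, 122, 119), (231, 285, 143, 127), (231, 286, 1
[... 1324 characters left out ...]
.6) 57 [603.3 321.1]
(283.6, 231.6) 80 [599.6 317.7]
mark [618.6 322.2]
mark [617.9 321.6]
1 [[22.0, 25.0, 23.0, 20.0, 0.0, 1.0], [20.0, 21.0, 20.0, 22.0, 24.0, 25.0], [21.0, 23.0, 21.0, 21.0, 24.0, 20.0], [23.0, 28.0, 26.0, 25.0, 22.0, 22.0], [21.0, 26.0, 25.0, 23.0, 21.0, 23.0], [26.0, 26.0, 25.0, 21.0, 22.0, 22.0], [26.0, 28.0, 26.0, 16.0, 21.0, 15.0], [26.0, 26.0, 24.0, 19.0, 15.0, 18.0]]
2 [[21.0, 23.0, 22.0, 22.0, 0.0, 1.0], [23.0, 23.0, 21.0, 23.0, 21.0, 22.0], [20.0, 22.0, 22.0, 23.0, 21.0, 21.0], [20.0, 24.0, 27.0, 24.0, 22.0, 20.0], [23.0, 23.0, 27.0, 24.0, 25.0, 22.0], [24.0, 24.0, 24.0, 20.0, 24.0, 18.0], [26.0, 27.0, 29.0, 18.0, 17.0, 17.0], [28.0, 28.0, 24.0, 17.0, 14.0, 15.0]]
```

```bash
python3 - <<'E'
from h import *
a=np.radians(-18.15);B=np.array([[np.cos(a),-np.sin(a)],[np.sin(a),np.cos(a)]])
for uv in((302,300),(300.6,305),(303.3,295),(319.55,248),(318.3,252)): print(uv,(ray("top",uv,80)@B).round(1))
for uv,z in(((286,231),26),((288,226),22)): print("mark",(ray("top",uv,z)@B).round(1))
for uv in((321.5,244.2),(283.4,231.6)): print([(ray("top",uv,z)@B).round(1).tolist() for z in(42,50)])
S=manip.read_state();print(S["eef_pos"][:2]@B,S["wrist_force"]@np.r_[B[:,1],0])
E
```

```text
(302, 300) [497.1 248.9]
(300.6, 305) [488.3 248.4]
(303.3, 295) [505.8 249.5]
(319.55, 248) [591.8 248.8]
(318.3, 252) [584.4 248.7]
mark [610.8 321.9]
mark [621.7 322. ]
[[605.3, 250.2], [604.0, 249.6]]
[[605.6, 323.7], [604.4, 322.5]]
[498.80770432 320.99401024] -6.650512863413698
```

```bash
python3 -m crank '[[0,0,0.4,0,0,0,0],[0,0,0.4,0,0,0,0],[0,0,0.4,0,0,0,0],[0,0,0.4,0,0,0,0],[0,0,0.4,0,0,0,0]]' ; python3 -m crank '[[0,-3,0,0,0,0,0],[0,-6,0,0,0,0,0],[0,-9,0,0,0,0,0],[0,-12,0,0,0,0,0],[0,-15,0,0,0,0,0],[0,-18,0,0,0,0,0],[0,-20,0,0,0,0,0],[0,-20,0,0,0,0,0]]'; cat > st.py <<'E'
from h import *
a=np.radians(-18.15);B=np.array([[np.cos(a),-np.sin(a)],[np.sin(a),np.cos(a)]])
S=manip.read_state();print("g",(S["eef_pos"][:2]@B).round(2),"Fg",(S["wrist_force"][:2]@B).round(1),S["eef_rot"].round(3))
E
python3 st.py
```

```text
clock: 10.3
eef_pos: [574.1, 150.0, 43.4]
eef_rot: [-3.141, 0.0, 2.825]
wrist_force: [-4.5, -6.2, 6.2]
finger_gap: 9.9
finger_force: 20.0
clock: 11.1
eef_pos: [590.9, 144.1, 41.7]
eef_rot: [-3.139, -0.006, 2.825]
wrist_force: [-13.6, -3.8, 1.4]
finger_gap: 10.0
finger_force: 20.0
g [516.56 321.01] Fg [-11.8  -7.8] [-3.139 -0.006  2.825]
```

```bash
python3 -m crank '[[0,-4,0.4,-1,0,0,0],[0,-8,0.5,-1,0,0,0],[0,-12,0.5,-1,0,0,0],[0,-16,0.5,-1,0,0,0],[0,-20,0.5,-1,0,0,0],[0,-20,0.5,-1,0,0,0]]'; python3 st.py
```

```text
clock: 11.7
eef_pos: [609.6, 138.3, 42.1]
eef_rot: [-3.138, -0.007, 2.825]
wrist_force: [-14.3, -2.1, -0.6]
finger_gap: 10.0
finger_force: 20.9
g [536.17 321.3 ] Fg [-13.   -6.5] [-3.138 -0.007  2.825]
```

```bash
python3 -m crank '[[0,-4,0.2,0,0,0,0],[0,-8,0.2,0,0,0,0],[0,-12,0.2,0,0,0,0],[0,-16,0.2,0,0,0,0],[0,-20,0.2,0,0,0,0],[0,-20,0.2,0,0,0,0]]'; python3 st.py; python3 -m crank '[[0,-2,0,0,0,0,0],[0,-4,0,0,0,0,0],[0,-6,0,0,0,0,0],[0,-6,0,0,0,0,0]]'; python3 st.py
```

```text
clock: 12.3
eef_pos: [628.7, 132.3, 42.1]
eef_rot: [-3.138, -0.007, 2.825]
wrist_force: [-14.4, -3.1, -1.1]
finger_gap: 9.7
finger_force: 20.8
g [556.23 321.57] Fg [-12.8  -7.4] [-3.138 -0.007  2.825]
clock: 12.7
eef_pos: [633.2, 131.1, 42.1]
eef_rot: [-3.138, -0.01, 2.825]
wrist_force: [-25.6, -0.7, 3.6]
finger_gap: 9.9
finger_force: 32.7
g [560.88 321.79] Fg [-24.1  -8.6] [-3.138 -0.01   2.825]
```

```bash
python3 -m crank '[[0,-1,-0.1,0,0,0,0],[0,-2,-0.1,0,0,0,0],[0,-2,-0.1,0,0,0,0],[0,-2,-0.1,0,0,0,0]]'; python3 st.py;  python3 - <<'E'
from h import *
o=[]
for n,(x,y) in(("top",(240,200)),("side",(230,200))):
    p,d=optics.camera(n);np.savez(f"{n}3.npz",p=p,d=d);o.append(cv2.resize(p[y:y+100,x:x+80],None,fx=5,fy=5,interpolation=cv2.INTER_CUBIC))
cv2.imwrite("pics/e.png",np.hstack(o)[:,:,::-1])
E
```

```text
clock: 13.1
eef_pos: [633.5, 131.3, 42.1]
eef_rot: [-3.137, -0.013, 2.826]
wrist_force: [-38.0, 4.8, 11.8]
finger_gap: 9.8
finger_force: 38.6
g [561.1  322.07] Fg [-37.6  -7.2] [-3.137 -0.013  2.826]
```

View pics/e.png

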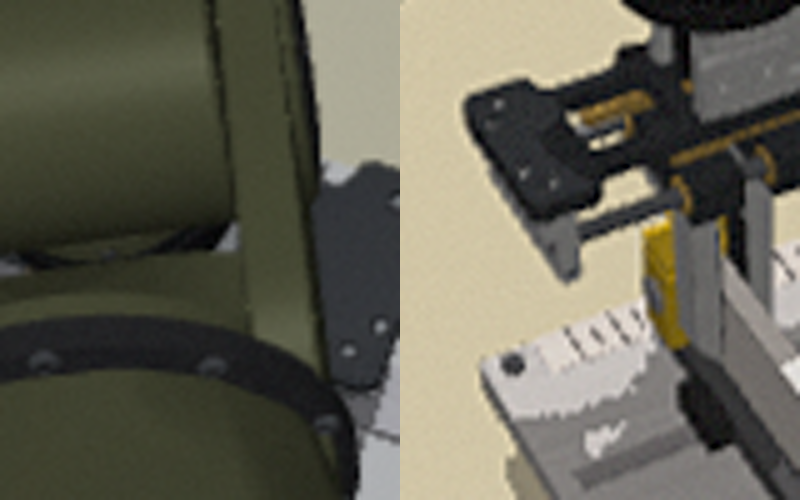

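The fingers press the yellow lever at crop (665,280), and its silver pivot has moved from (700,347) to (655,293). I'll convert that pivot shift to lever travel.

```bash
python3 - <<'E'
from h import *
a=np.radians(-18.15);B=np.array([[np.cos(a),-np.sin(a)],[np.sin(a),np.cos(a)]])
f=lambda x,y:(230+(x-400)/5,200+y/5)
print((ray("side",f(655,293),57)-ray("side",f(700,347),57))@B)
# near lever -x/+x extents, initial, yellow base block (z~87)
c=optics.calibration("top");K,R,t=[np.array(c[k],float) for k in("camera_matrix","R","t")]
D=np.load("top0.npz")["d"];p=np.load("top0.npz")["p"];k=mask(p,(18,120,60),(34,255,255),(290,250,335,295))
v,u=np.nonzero(k);z=D[v,u].astype(float);W=(np.stack([u*z,v*z,z],-1)@np.linalg.inv(K).T-t)@R
W=W[(W[:,2]>82)&(W[:,2]<92)];g=W[:,:2]@B;print(np.percentile(g[:,0],[1,5,50,95,99]),np.percentile(g[:,1],[1,99]))
for n in(2,3):
    p=np.load(f"side{n}.npz")["p"];k=mask(p,(18,120,60),(34,255,255),(265,235,320,300));v,u=np.nonzero(k);print(n,u.min(),u.max(),v.min(),v.max(),len(u))
E
```

```text
[35.40940713  2.44042347]
[535.59124102 536.67570953 548.65176933 565.40515088 570.72383398] [228.51991926 268.77078213]
2 283 319 235 281 315
3 279 304 235 269 152
```

```bash
python3 - <<'E'
from h import *
a=np.radians(-18.15);B=np.array([[np.cos(a),-np.sin(a)],[np.sin(a),np.cos(a)]])
c=optics.calibration("side");K,R,t=[np.array(c[k],float) for k in("camera_matrix","R","t")]
def pr(X): q=K@(R@X+t); return q[:2]/q[2]
P=[cv2.resize(np.load(f"side{n}.npz")["p"],None,fx=8,fy=8,interpolation=cv2.INTER_CUBIC) for n in(2,3)]
for (x0,y0,x1,y1) in((285,262,294,276),(286,258,293,276),(286,264,293,273)):
    T=P[0][y0*8:y1*8,x0*8:x1*8];A=P[1][235*8:290*8,265*8:310*8]
    _,m,_,l=cv2.minMaxLoc(cv2.matchTemplate(A,T,cv2.TM_CCOEFF_NORMED))
    d=np.array(l)/8+[265,235]-[x0,y0];uv=np.array([(x0+x1)/2,(y0+y1)/2])
    for z in(50,57,64): print(m,d,z,((ray("side",uv+d,z)-ray("side",uv,z))@B).round(1))
o=cv2.resize(np.vstack([np.load("side2.npz")["p"][235:285,260:340],np.load("side3.npz")["p"][235:285,260:340]]),None,fx=6,fy=6,interpolation=cv2.INTER_CUBIC)
cv2.imwrite("pics/f.png",o[:,:,::-1])
E
```

```text
0.5320053100585938 [ 2.75 13.25] 50 [-34.   11.3]
0.5320053100585938 [ 2.75 13.25] 57 [-33.7  11.2]
0.5320053100585938 [ 2.75 13.25] 64 [-33.3  11.1]
0.5158950090408325 [ 1.125 10.375] 50 [-26.1  10.8]
0.5158950090408325 [ 1.125 10.375] 57 [-25.8  10.7]
0.5158950090408325 [ 1.125 10.375] 64 [-25.5  10.6]
0.5269718766212463 [ 15.75 -29.  ] 50 [ 59.8 -68.4]
0.5269718766212463 [ 15.75 -29.  ] 57 [ 59.2 -67.7]
0.5269718766212463 [ 15.75 -29.  ] 64 [ 58.6 -66.9]
```

View pics/f.png

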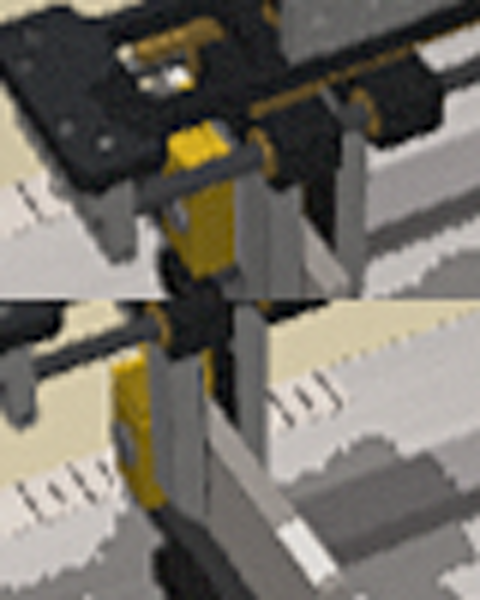

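Comparing the open view (top) and the pushed view (bottom), the silver pivot goes from (178,213) to (123,437). The lever foot corner goes from (190,272) to (138,495). I'll compare these with the predicted pixel shift for 40 mm.

```bash
python3 - <<'E'
from h import *
a=np.radians(-18.15);B=np.array([[np.cos(a),-np.sin(a)],[np.sin(a),np.cos(a)]])
c=optics.calibration("side");K,R,t=[np.array(c[k],float) for k in("camera_matrix","R","t")]
def pr(gx,gy,z): q=K@(R@np.r_[B@[gx,gy],z]+t); return q[:2]/q[2]
for z in(36,57,87):
    for gx in(548,): 
        b=pr(gx,321.3+21,z);print(z,b.round(1),[(pr(gx+s,322.1+21,z)-b).round(2).tolist() for s in(32,36,40)])
print("finger edges pushed",[pr(561.1+s,322.1+17,60).round(1).tolist() for s in(-8,8,12,15)],"open",[pr(498.8+s,321.1+17,60).round(1).tolist() for s in(-8,8,15)])
E
python3 -m crank '[[0,-1,0,0,0,0,0],[0,-1,0,0,0,0,0],[0,-1,0,0,0,0,0],[0,-1,0,0,0,0,0]]'; python3 st.py
```

```text
36 [289.4 276.7] [[-7.41, -10.03], [-8.27, -11.27], [-9.12, -12.5]]
57 [289.2 269.6] [[-7.51, -10.03], [-8.39, -11.27], [-9.25, -12.5]]
87 [288.8 259. ] [[-7.68, -10.02], [-8.57, -11.26], [-9.45, -12.49]]
finger edges pushed [[289.4, 266.4], [285.8, 261.3], [284.9, 260.0], [284.2, 259.1]] open [[304.7, 287.1], [300.8, 281.6], [299.1, 279.2]]
clock: 13.6
eef_pos: [633.7, 131.4, 42.1]
eef_rot: [-3.137, -0.015, 2.826]
wrist_force: [-43.9, 6.7, 14.8]
finger_gap: 9.9
finger_force: 42.0
g [561.2  322.25] Fg [-43.8  -7.3] [-3.137 -0.015  2.826]
```

The shifts match the full 40 mm and the force confirms a hard stop, so the lever is closed. I'll ease the push and trim y.

```bash
python3 -m crank '[[0,1,-0.3,0,0,0,0],[0,2,-0.5,0,0,0,0],[0,2,-0.5,0,0,0,0],[0,2,-0.5,0,0,0,0],[0,2,-0.5,0,0,0,0]]'; python3 st.py
```

```text
clock: 14.1
eef_pos: [633.3, 130.7, 42.1]
eef_rot: [-3.138, -0.011, 2.825]
wrist_force: [-28.6, 2.6, 7.6]
finger_gap: 9.7
finger_force: 37.4
g [561.05 321.47] Fg [-28.   -6.4] [-3.138 -0.011  2.825]
```

```bash
python3 -m crank '[[0,0,0,0,0,0,0],[0,0,0,0,0,0,0],[0,0,0,0,0,0,0],[0,0,0,0,0,0,0],[0,0,0,0,0,0,0]]'; python3 st.py; python3 -c "
from cell import manip; print(manip.sign_off())"
```

```text
clock: 14.6
eef_pos: [633.3, 130.7, 42.1]
eef_rot: [-3.138, -0.011, 2.825]
wrist_force: [-29.5, 2.3, 7.0]
finger_gap: 9.7
finger_force: 37.4
g [561.05 321.45] Fg [-28.8  -7. ] [-3.138 -0.011  2.825]
the job is handed in; nothing more can be done
None
```

I handed the job in at 14.6 s, but `sign_off` returned no verdict: the dial measured on zero, the leg is held within about 1 mm of the red mark by my measurement, the lever is against its stop, and nothing was moved near the scanner, reel or carton (I didn't re-image them at the end).

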